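# Take a moisture reading from a boxed plaster mould

## Task

Fold the carton's flap well back past upright so that the plaster mould inside is uncovered. Take the moisture meter from its stand, hold it square to the sloping mould and press its sprung tip gently into the middle of the round hollow, about half way in and never to its stop, and keep it still there for two seconds. Then hang the meter upright back in its stand, leaving the flap open and the other things on the bench undisturbed.

Things in the scene. Friction and masses are not known exactly. Their poses are not given: they have to be found in the camera images.
- carton: open cardboard carton, fixed (with yaw) on a wooden rest sloping up away from the robot by 25 degrees. Outside 170 (its x, up the slope) x 140 (y) x 60 mm (z, square to the slope, leaning towards the robot), walls 5 mm. Origin: centre of its underside; rim at z = 60 mm. The flap's hinge line runs along x at y = +70, z = 61 mm; the flap covers the carton towards -y
- rim_centre (a point): centre of the carton's mouth (carton x 0, y 0, z 60 mm), axes as the carton's. Below it lies a white plaster mould, 152 x 122 mm, parallel to the carton's floor, on packing of unknown height. Three hollows 10 mm deep in its face: a round one 36 mm wide (the target), a square one 32 mm wide nearer the robot and a slot 100 x 14 mm on the +y side
- hollow (a point): on the axis of the round hollow, in the plane of the carton's rim (carton x 35, y -20, z 60 mm); axes as the carton's. The hollow's floor lies 14 to 32 mm straight below along -z: unknown in each run, find it by touch
- flap (a joint): angle of the flap, rad: 0 closed on the rim, pi/2 square to the rim, 2.6 its stop, folded out to +y. It starts part open (0.4 to 0.8) and swings up and over about the carton's x direction; the stiff crease keeps it where it is left (about 1 N at the free edge moves it). Well back means about 2 (1.75 at least)
- flap_edge (a point): middle of the flap's free edge, the one away from the hinge. The flap is a cardboard panel 166 mm along the carton's x, 135 mm from hinge to free edge, 4 mm thick; this point lies mid-thickness
- meter: hand-held moisture meter, 0.2 kg, hanging upright in its stand. Origin: centre of the collar's underside, z up its axis. Collar: disc 48 mm wide, z 0 to 8 mm. Handle: grey block 46 mm (x) x 26 mm (y), z 8 to 76 mm, small dark screen on its -y face; grip across y at about z = 45 mm. Steel shaft 16 mm thick down to z = -80 mm, sprung tip to z = -96 mm
- tip (a joint): how far the meter's sprung tip is pushed in, m: 0 free (out), 0.013 at its stop. Spring 400 N/m with 1.2 N preload: 3.6 N holds it half way (0.0065). A reading needs 0.003 to 0.0105; 0.0125 counts as at its stop
- tip_end (a point): centre of the flat end face of the meter's sprung tip, a black rubber-covered pin 12 mm wide; it moves with the tip
- stand: fixed steel stand: top plate 90 x 90 x 8 mm, upper face 115 mm above the bench, on two side walls, foot 110 x 120 mm. Origin: centre of the foot's underside, z up. A hole 34 mm wide goes through the middle of the top plate; the meter's shaft hangs through it, the collar resting on the plate
- stand_top (a point): centre of the stand's hole, at the upper face of its top plate, 115 mm above the bench; where the meter's origin belongs (within 13 mm)
- sprayer: bystander: white spray bottle with a green head, 84 mm wide, 190 mm tall, standing; origin under its middle
- block: bystander: plaster block 110 x 60 x 30 mm lying flat; origin at the centre of its underside
- mug: bystander: white mug 76 mm wide, 85 mm tall, handle to its +y; origin under its middle
- spatula: bystander: spatula lying on the bench along its x, handle to -x
There are look-alikes about, which are no part of the job. What is meant by the meter is not pink, and is the smaller of those in its own colour.

How it is judged (in metres and radians):
On the way, in this order (a step that is already met when the one before it is completed fails the run):
1. the flap is folded back past upright (over 1.75 rad) (value of joint flap above 1.75 rad), for 0.2 s.
2. the tip is pressed part way in (3 to 10.5 mm) in the middle of the round hollow, the meter square to the mould (within 0.17 rad) and still for 1.5 s (value of joint tip between 0.003 and 0.0105 m and x of tip_end in the frame of hollow between -0.01 and 0.01 m and y of tip_end in the frame of hollow between -0.01 and 0.01 m and z of tip_end in the frame of hollow below -0.01 m and angle between the z axis of meter and the z axis of carton, either way round below 0.17 rad and linear speed of meter below 0.015 m/s and value of joint flap above 1.75 rad), for 1.5 s.
At the end, for the whole second after the job is handed in: the meter hangs upright (within 0.06 rad) and at rest in its stand, its origin within 13 mm of the hole's centre on the plate; the flap is still open beyond 1.75 rad (distance between meter and stand_top below 0.013 m and angle between meter's own z axis and vertical below 0.06 rad and linear speed of meter below 0.01 m/s and value of joint flap above 1.75 rad); the robot touches nothing.
It fails at once if the sprung tip is pushed to its stop (0.0125) (value of joint tip above 0.0125 m).
It fails at once if a bystander is moved by more than 30 mm (distance of any of sprayer, block, mug, spatula from where it was at the start of the episode above 0.03 m).
It also fails if it takes over 72 s, if anything falls off the work surface, if the arm or the gripper's body presses on something with over 40 N, if the wrist force passes 120 N, or if a joint passes its speed limit or range.

## Robot

A 6-joint arm with a two-finger parallel gripper is mounted at the origin on the work surface. World frame = base frame: x ahead of the robot, y to its left, z up, the work surface at z = 0. Lengths are in m, angles in degrees, forces in N, time in s.
With the tool pointing down it reaches from about 0.375 to 0.9 m from the base axis. Payload 3.1 kg.
Tool frame: the origin (TCP) lies on the front face of the gripper's body, between the roots of the fingers; the fingertips stand 70 mm ahead of it and the grasp point (between the pads) lies 51 mm ahead of it (bot.tip_extent is the distance from the TCP to the fingertips, in m); z points along the fingers, x is the direction in which the jaws open and shut, and the axes are right-handed (so a half turn about z gives the same grasp; the last joint's range is limited). The gripper opens to 87 mm and grips with 3 to 60 N. Pads are 19 mm wide; open, the fingers measure 117 mm over their backs; the gripper's body (75 mm by 190 mm) begins 51 mm behind the grasp point.
Start: joints at [-78.008, 30.224, 82.088, -0, 67.689, -10.227], TCP at [0.236, -0.579, 0.292] pointing down, gripper open.
Joint ranges: [-176.69, 176.69], [-43.24, 126.21], [12.49, 139.97], [-82, 262], [0, 151.66], [-163.58, 163.58]. Speed limits (degrees/s): [159.86, 159.86, 180, 180, 180, 180].

## Interface

Orientations are given as a 3x3 rotation matrix whose columns are the frame's x, y, z axes.
In Python, from rig import bot, viewer, ticket gives the robot as it stands. The module is installed in compiled form; this text tells all that it offers.
- The arm moves only by the tool arm_command, never from a script. Its argument "targets" is a list of rows, each an object with "rot": the turn, a rotation vector about the tool's x, y, z in degrees, a list of three; "offset": the shift along the tool's x, y, z in cm, a list of three; "gripper": the closure, from 0 (fully open) to 1 (shut). A call has 1 to 8 rows; each row is the pose to reach, as a shift and turn from the pose commanded when the call began, along the tool's axes at that moment; what a row does not reach only later rows make up. A row lasts 1/10 s, in which the tool goes at most 50 mm and 8.59 degrees, less where a joint would pass 70% of its speed; a pose out of reach is approached as far as the arm can. A call with a gripper value outside its range is refused whole. The fingers move at their own pace and stop on an object; the grip force is fixed at half the most. Time passes only in rows, so rows that repeat a pose let the fingers close. It gives the time, the measured TCP pose, the force and the opening at its end, in the units of the state.
- bot.read_state(): the state, without advancing time (a new reading comes with each control period).
- viewer.capture(name): name is "scene" or "side" or "wrist"; returns a dict with "frame" (480x640x3 uint8, red, green, blue), "fx", "fy", "cx", "cy" (pixels), "view" (4x4, takes a point from world to camera coordinates). Camera axes: x right, y down, z forward; pixel columns grow to the right and rows downward; lengths in m; the calibration is good to about 2 mm. A picture is of the moment at which its call begins. There is no depth.
- ticket.hand_in(): hands the job in, once; it reports no verdict.
The state is a dict: "time_s": time; "joint_positions": joint angles; "qvel": joint speeds; "tau": joint torques, N m; "position": TCP position; "tcp_rot": TCP orientation; "force": force on the tool from outside, world axes, zero at the start; "moment": the same for the moment, N m; "opening": opening from 0.0 (shut) to 1.0 (fully open).
Only numpy, scipy, OpenCV 4.12 (cv2) and the standard library are available. Lean on these libraries where they do the work, as an engineer would, in place of code of your own. Each camera call takes 0.05 s, during which the arm holds its last target. There are 200 camera calls.

## Working session

There is one attempt and no reset: what is moved stays moved. The work goes in short steps, Python scripts to look and compute and a tool call to move; the robot and the scene stay as the last step left them, time stands still between calls to the robot, and variables do not carry over. Pictures are saved under pics/ and viewed, about 8 in all and at most 12, crops included, and the job is handed in when it is done.

Besides the shell and the picture viewer there is one more tool, called after "Request:" by a JSON object that holds its "name" and its "arguments". arm_command: Moves the arm, as the interface text tells. Its arguments: {"type":"object","properties":{"targets":{"type":"array"}},"required":["targets"]}

```bash
mkdir -p pics
cat > h.py <<'E'
import numpy as np, cv2, json
from rig import bot, viewer, ticket
def cap(n):
    c=viewer.capture(n); np.savez(f'pics/{n}.npz',**{k:np.array(v) for k,v in c.items()}); return c
def ray(c,u,v):
    V=np.array(c['view']); R=V[:3,:3]; o=-R.T@V[:3,3]
    d=R.T@np.array([(u-c['cx'])/c['fx'],(v-c['cy'])/c['fy'],1]); return o,d/np.linalg.norm(d)
def onz(c,u,v,z):
    o,d=ray(c,u,v); return o+d*(z-o[2])/d[2]
def tri(c1,p1,c2,p2):
    o1,d1=ray(c1,*p1); o2,d2=ray(c2,*p2)
    A=np.stack([d1,-d2],1); t=np.linalg.lstsq(A,o2-o1,rcond=None)[0]
    a,b=o1+t[0]*d1,o2+t[1]*d2; return (a+b)/2,np.linalg.norm(a-b)
def proj(c,p):
    V=np.array(c['view']); q=V[:3,:3]@np.array(p)+V[:3,3]; return np.array([c['fx']*q[0]/q[2]+c['cx'],c['fy']*q[1]/q[2]+c['cy']])
def load(n): return {k:v for k,v in np.load(f'pics/{n}.npz').items()}
E
python3 - <<'E'
from h import *
for n in('scene','side'):
    c=cap(n); cv2.imwrite(f'pics/{n}0.png',c['frame'][:,:,::-1]); 
    V=c['view']; print(n,c['fx'],c['cx'],c['cy'],-V[:3,:3].T@V[:3,3],V[2,:3])
print(bot.read_state())
E
```

```text
scene 610.5127459317202 314.19790614775997 240.2256626023091 [1.73484493 0.75421292 1.02425224] [-0.68968105 -0.46803873 -0.55252131]
side 460.31090926406165 319.5368528881489 232.698757127941 [0.4801211  1.00956952 0.70315734] [ 0.08858967 -0.86418022 -0.49532253]
{'time_s': 0.1, 'joint_positions': array([-7.80050849e+01,  3.02730615e+01,  8.21495336e+01, -1.27682796e-05,
        6.76922051e+01, -1.02288234e+01]), 'qvel': array([ 0.02079537, -0.1070856 , -0.2035663 ,  0.04534565,  0.05763767,
       -0.11607717]), 'tau': array([-4.00826184e-05, -4.40984380e+01, -1.77151573e+01,  6.35557529e-02,
        5.33886335e-02, -4.21445066e-05]), 'position': array([ 0.23628793, -0.57802935,  0.29137286]), 'tcp_rot': array([[ 3.78224023e-01, -9.25714003e-01, -4.16607930e-04],
       [-9.25711997e-01, -3.78224085e-01,  1.95984986e-03],
       [-1.97183161e-03, -3.55603339e-04, -9.99997993e-01]]), 'force': array([ 0.21693369,  0.18959328, -0.27092223]), 'moment': array([ 0.03623469, -0.03136362, -0.02557068]), 'opening': 0.9995062021142694}
```

View pics/scene0.png

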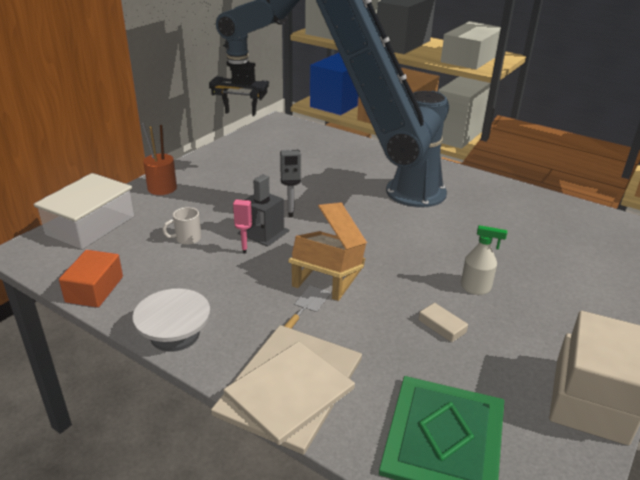

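View pics/side0.png

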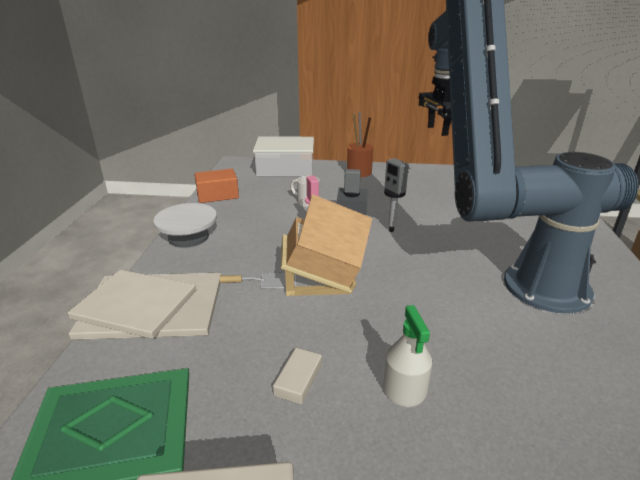

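The scene view shows three meters: a grey one in the dark stand at (262,190), a larger grey one at (290,175) and a pink one at (243,220). The smaller grey one, which hangs in the stand, fits the description. The carton is at (330,240) with its flap part open. I'll confirm this in one enlarged crop.

Run:
```python
from h import *
a=load('scene')['frame'][140:300,220:380,::-1]; b=load('side')['frame'][150:310,260:420,::-1]
im=np.hstack([cv2.resize(a,(400*1,400),interpolation=cv2.INTER_CUBIC),cv2.resize(b,(400,400),interpolation=cv2.INTER_CUBIC)])
cv2.imwrite('pics/crop1.png',im)
```

```text
(no output)
```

View pics/crop1.png

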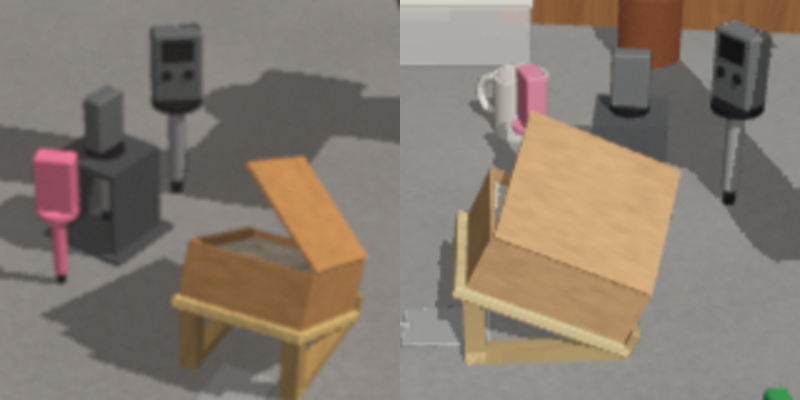

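The crop confirms it: the meter in the dark stand (scene (261,188), side (512,182)) is grey and clearly smaller than the standing grey one at (290,175). Next I triangulate the carton, flap and meter.

Run:
```python
from h import *
s=load('scene'); d=load('side'); np.set_printoptions(precision=4,suppress=True)
S=lambda u,v:(220+u/2.5,140+v/2.5); D=lambda u,v:(260+u/2.5-160,150+v/2.5)  # side crop starts at u=400
for n,a,b in [('hinge+x',(316,269),(497,238)),('hinge-x',(365,259),(648,292)),('free+x',(249,162),(532,113)),('free-x',(304,158),(680,174)),
  ('collar',(103,150),(630,112)),('handletop',(104,94),(631,50)),('biggreytop',(176,28),(741,26)),('bigtip',(177,189),(729,202)),
  ('pinktip',(62,280),(520,130)),('pinktop',(57,152),(533,67))]:
    p,e=tri(s,S(*a),d,D(*b)); print(n,p,e)
print('stand near corner z.115',onz(s,*S(117,171),.115),onz(s,*S(160,147),.115),onz(s,*S(70,150),.115))
print('side plate near corners',onz(d,*D(593,130),.115),onz(d,*D(667,134),.115), onz(d,*D(598,97),.115),onz(d,*D(667,101),.115))
```

```text
hinge+x [0.6214 0.0991 0.1469] 0.0037729947801451343
hinge-x [0.4796 0.077  0.0775] 0.0029054914173049936
free+x [ 0.5998 -0.0012  0.2291] 0.0023783728787354617
free-x [ 0.4527 -0.0245  0.1574] 0.0021073919848381114
collar [ 0.5113 -0.2705  0.1102] 0.003585127745208771
handletop [ 0.5135 -0.2644  0.191 ] 0.0009812723532028902
biggreytop [ 0.3886 -0.2526  0.2307] 8.306253413108273e-05
bigtip [ 0.3838 -0.2556 -0.0006] 0.0024527801236919524
pinktip [ 0.6555 -0.2224  0.0648] 0.06925473001444936
pinktop [ 0.6273 -0.2403  0.1742] 0.0015586074924800004
stand near corner z.115 [ 0.5438 -0.2235  0.115 ] [ 0.4689 -0.2173  0.115 ] [ 0.5385 -0.2991  0.115 ]
side plate near corners [ 0.5525 -0.202   0.115 ] [ 0.4663 -0.2002  0.115 ] [ 0.5528 -0.2959  0.115 ] [ 0.4675 -0.2927  0.115 ]
```

```bash
cat >> h.py <<'E'
from scipy.spatial.transform import Rotation as Ro
np.set_printoptions(precision=4,suppress=True)
def rot(z,xh):
    z=np.array(z,float); z/=np.linalg.norm(z); x=np.array(xh,float); x-=z*(x@z); x/=np.linalg.norm(x); return np.stack([x,np.cross(z,x),z],1)
def delta(p,R=None):
    s=bot.read_state(); T=s['tcp_rot']; R=T if R is None else R
    print('offset cm',np.round(T.T@(np.array(p)-s['position'])*100,2),'rot',np.round(Ro.from_matrix(T.T@R).as_rotvec(degrees=True),2))
yw=np.radians(9); a=np.radians(25)
X=np.array([np.cos(a)*np.cos(yw),np.cos(a)*np.sin(yw),np.sin(a)]);Y=np.array([-np.sin(yw),np.cos(yw),0]);Z=np.cross(X,Y)
E
python3 - <<'E'
from h import *
delta([.44,-.27,.43],rot([0,0,-1],[0,-1,0]))
E
```

```text
offset cm [-20.84 -30.51 -13.81] rot [ 0.    0.12 22.22]
```

Request:
{"name": "arm_command", "arguments": {"targets": [{"rot":[0,0,0],"offset":[0,0,-8],"gripper":0},{"rot":[0,0,0],"offset":[0,0,-13.8],"gripper":0},{"rot":[0,0,22.2],"offset":[-20.8,-30.5,-13.8],"gripper":0},{"rot":[0,0,22.2],"offset":[-20.8,-30.5,-13.8],"gripper":0},{"rot":[0,0,22.2],"offset":[-20.8,-30.5,-13.8],"gripper":0},{"rot":[0,0,22.2],"offset":[-20.8,-30.5,-13.8],"gripper":0},{"rot":[0,0,22.2],"offset":[-20.8,-30.5,-13.8],"gripper":0},{"rot":[0,0,22.2],"offset":[-20.8,-30.5,-13.8],"gripper":0}]}}

```text
time_s: 0.9
position: [0.4016, -0.3277, 0.4229]
tcp_rot: [[-0.0, -1.0, -0.0], [-1.0, 0.0, 0.001], [-0.001, 0.0, -1.0]]
force: [0.9, -0.5, -0.3]
opening: 1.0
```

Request:
{"name": "arm_command", "arguments": {"targets": [{"rot":[0,0,0],"offset":[0,0,0],"gripper":0},{"rot":[0,0,0],"offset":[0,0,0],"gripper":0},{"rot":[0,0,0],"offset":[0,0,0],"gripper":0}]}}

```text
time_s: 1.2
position: [0.4006, -0.3304, 0.4226]
tcp_rot: [[-0.0, -1.0, -0.001], [-1.0, 0.0, -0.0], [0.0, 0.001, -1.0]]
force: [0.0, 0.4, 0.7]
opening: 1.002
```

Run:
```python
from h import *
c=cap('wrist'); cv2.imwrite('pics/wrist1.png',c['frame'][:,:,::-1]); V=c['view']; o=-V[:3,:3].T@V[:3,3]
s=bot.read_state(); print(c['fx'],o,V[2,:3],s['position'],s['time_s'], s['tcp_rot'].T@(o-s['position']))
```

```text
418.81751949863616 [ 0.4813 -0.33    0.5141] [-0.2923 -0.0005 -0.9563] [ 0.4004 -0.3307  0.4225] 1.25 [-0.0009 -0.0808 -0.0916]
```

View pics/wrist1.png

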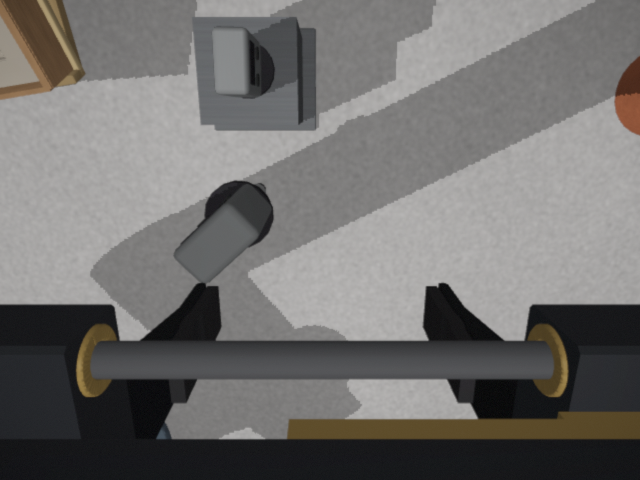

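The wrist view shows the stand plate with corners near (194,18), (296,18), (303,124) and (201,124). The meter's handle top spans (215,28)–(249,95) with the screen on its −y side. The big grey meter is at (225,230) and the carton corner is at top left.

Run:
```python
from h import *
c=load('wrist')
q=np.array([onz(c,*p,.115) for p in [(194,18),(296,18),(303,124),(201,124)]]); print(q,q.mean(0))
h=np.array([onz(c,*p,.191) for p in [(215,28),(247,28),(249,95),(215,95)]]); print(h,h.mean(0))
E1=np.array([.5263,-.0129,.1933])
p=E1-Y*.05; p[2]=.25; print('pre',p)
delta(p+np.array([0,-.02,.10]),rot([0,0,-1],-Y)); delta(p,rot([0,0,-1],-Y))
```

```text
[[ 0.5563 -0.2207  0.115 ]
 [ 0.5563 -0.3082  0.115 ]
 [ 0.4683 -0.3131  0.115 ]
 [ 0.4684 -0.2192  0.115 ]] [ 0.5123 -0.2653  0.115 ]
[[ 0.5357 -0.2556  0.191 ]
 [ 0.5357 -0.278   0.191 ]
 [ 0.4913 -0.2771  0.191 ]
 [ 0.4913 -0.2523  0.191 ]] [ 0.5135 -0.2657  0.191 ]
pre [ 0.5341 -0.0623  0.25  ]
offset cm [-24.86 -13.35   7.25] rot [ 0.04  0.02 -9.08]
offset cm [-26.86 -13.35  17.25] rot [ 0.04  0.02 -9.08]
```

Run:
```python
from h import *
H=np.array([.5505,.088,.112]); R=rot(-Z,-Y)
p=H-.145*Y+.135*Z; print(p); delta(p+.09*Z,R); delta(p,R)
```

```text
[ 0.5168 -0.0641  0.2344]
offset cm [-26.07  -7.86  10.66] rot [24.99 -1.96 -8.93]
offset cm [-26.67 -11.62  18.81] rot [24.99 -1.96 -8.93]
```

Request:
{"name": "arm_command", "arguments": {"targets": [{"rot":[25,-2,-9],"offset":[-26.1,-7.9,10.7],"gripper":1},{"rot":[25,-2,-9],"offset":[-26.1,-7.9,10.7],"gripper":1},{"rot":[25,-2,-9],"offset":[-26.1,-7.9,10.7],"gripper":1},{"rot":[25,-2,-9],"offset":[-26.1,-7.9,10.7],"gripper":1},{"rot":[25,-2,-9],"offset":[-26.1,-7.9,10.7],"gripper":1},{"rot":[25,-2,-9],"offset":[-26.1,-7.9,10.7],"gripper":1},{"rot":[25,-2,-9],"offset":[-26.1,-7.9,10.7],"gripper":1},{"rot":[25,-2,-9],"offset":[-26.1,-7.9,10.7],"gripper":1}]}}

```text
time_s: 2.05
position: [0.4801, -0.0691, 0.3155]
tcp_rot: [[0.16, -0.895, 0.417], [-0.987, -0.145, 0.067], [0.0, -0.423, -0.906]]
force: [0.3, -0.3, 0.1]
opening: 0.354
```

Run:
```python
from h import *
H=np.array([.5505,.088,.112]); R=rot(-Z,-Y)
p=H-.145*Y+.135*Z; delta(p,R); c=cap('wrist'); d=cap('side')
cv2.imwrite('pics/w2.png',np.hstack([c['frame'][:,:,::-1],d['frame'][100:340,240:480,::-1].repeat(2,0).repeat(2,1)])[:, ::1])
cv2.imwrite('pics/w2.png',cv2.resize(cv2.imread('pics/w2.png'),(800,343)))
```

```text
offset cm [0.1  0.07 8.92] rot [-0.    0.07  0.16]
```

View pics/w2.png

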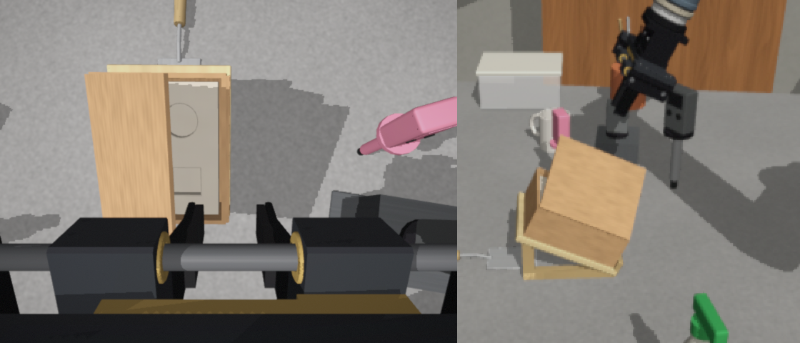

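The wrist view (left half) shows the flap's free edge at column ~170 with the gripper clear of it on the −y side, and the round hollow at (182,118). I'll lower the arm and then sweep the flap.

Request:
{"name": "arm_command", "arguments": {"targets": [{"rot":[0,0,0],"offset":[0,0,4.5],"gripper":1},{"rot":[0,0,0],"offset":[0,0,8.9],"gripper":1},{"rot":[0,0,0],"offset":[0,0,8.9],"gripper":1},{"rot":[0,0,0],"offset":[0,0,8.9],"gripper":1},{"rot":[0,0,0],"offset":[0,0,8.9],"gripper":1}]}}

```text
time_s: 2.65
position: [0.5174, -0.064, 0.2373]
tcp_rot: [[0.158, -0.893, 0.421], [-0.988, -0.143, 0.065], [0.002, -0.426, -0.905]]
force: [0.2, -0.3, -0.4]
opening: 0.006
```

Request:
{"name": "arm_command", "arguments": {"targets": [{"rot":[0,0,0],"offset":[-2,0,0],"gripper":1},{"rot":[0,0,0],"offset":[-4,0,-0.5],"gripper":1},{"rot":[0,0,0],"offset":[-6,0,-2],"gripper":1},{"rot":[0,0,0],"offset":[-8,0,-3],"gripper":1},{"rot":[0,0,0],"offset":[-10,0,-3.5],"gripper":1},{"rot":[0,0,0],"offset":[-12,0,-4],"gripper":1},{"rot":[0,0,0],"offset":[-14,0,-4],"gripper":1},{"rot":[0,0,0],"offset":[-16,0,-3.8],"gripper":1}]}}

```text
time_s: 3.45
position: [0.4761, 0.0927, 0.2737]
tcp_rot: [[0.158, -0.891, 0.426], [-0.987, -0.143, 0.066], [0.002, -0.431, -0.903]]
force: [0.5, -0.9, -0.5]
opening: 0.001
```

Request:
{"name": "arm_command", "arguments": {"targets": [{"rot":[0,0,0],"offset":[-1.8,0,0.5],"gripper":1},{"rot":[0,0,0],"offset":[-3.7,0,1],"gripper":1},{"rot":[0,0,0],"offset":[-3.7,0,1],"gripper":1},{"rot":[0,0,0],"offset":[-3.7,0,1],"gripper":1}]}}

```text
time_s: 3.85
position: [0.4742, 0.1297, 0.2629]
tcp_rot: [[0.16, -0.892, 0.422], [-0.987, -0.145, 0.067], [0.001, -0.427, -0.904]]
force: [-0.0, 1.1, -0.6]
opening: 0.005
```

Run:
```python
from h import *
d=cap('side');s=cap('scene')
cv2.imwrite('pics/f1.png',cv2.resize(np.hstack([s['frame'][140:340,220:420,::-1],d['frame'][120:320,260:460,::-1]]),(800,400),interpolation=cv2.INTER_CUBIC))
st=bot.read_state(); print(st['time_s'],st['force'],st['position'])
```

```text
3.95 [ 0.48   -1.0657 -0.0476] [0.4745 0.1292 0.2622]
```

View pics/f1.png

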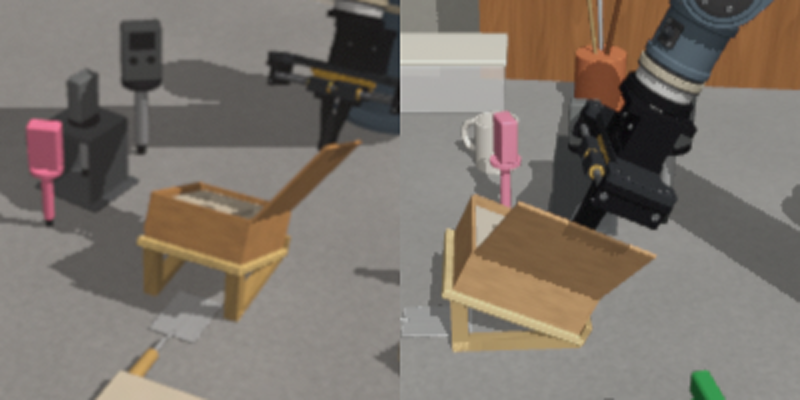

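The flap is folded well past upright. I'll back off and view the carton from above for a more accurate pose.

Request:
{"name": "arm_command", "arguments": {"targets": [{"rot":[0,0,0],"offset":[3,0,-2],"gripper":1},{"rot":[0,0,0],"offset":[7,0,-6],"gripper":1},{"rot":[0,0,0],"offset":[11,0,-8],"gripper":1},{"rot":[0,0,0],"offset":[11,3,-8],"gripper":0},{"rot":[0,0,0],"offset":[11,3,-8],"gripper":0},{"rot":[0,0,0],"offset":[11,3,-8],"gripper":0},{"rot":[0,0,0],"offset":[11,3,-8],"gripper":0},{"rot":[0,0,0],"offset":[11,3,-8],"gripper":0}]}}

```text
time_s: 4.75
position: [0.4322, 0.0118, 0.3208]
tcp_rot: [[0.16, -0.894, 0.419], [-0.987, -0.145, 0.068], [0.0, -0.424, -0.906]]
force: [-0.2, 0.0, -0.0]
opening: 0.376
```

Run:
```python
from h import *
c=cap('wrist'); d=cap('side'); cv2.imwrite('pics/w3.png',c['frame'][:,:,::-1]); print(bot.read_state()['position'])
```

```text
[0.4319 0.012  0.3205]
```

View pics/w3.png

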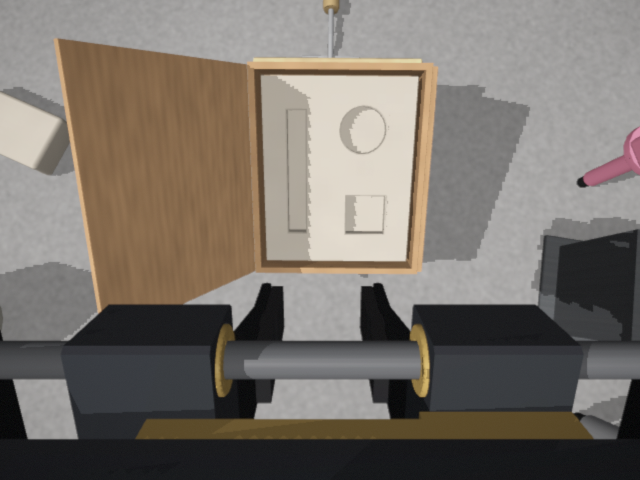

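The wrist view shows the open carton. The rim's outer corners are near (248,66), (436,66), (421,271) and (254,271), and the round hollow is at (363,129). The flap is folded out to the left.

Run:
```python
from h import *
from scipy.optimize import least_squares
c=load('wrist'); d=load('side')
L=np.array([[85,70],[85,-70],[-85,-70],[-85,70]])/1000.; px=np.array([(248,65.5),(436,65.5),(421.5,271),(254,271)])
def fr(q):
    y=q[3];aa=np.radians(25);x=np.array([np.cos(aa)*np.cos(y),np.cos(aa)*np.sin(y),np.sin(aa)]);yy=np.array([-np.sin(y),np.cos(y),0]);return x,yy,np.cross(x,yy)
def res(q):
    x,yy,z=fr(q); return np.ravel([proj(c,q[:3]+l[0]*x+l[1]*yy)-p for l,p in zip(L,px)])
r=least_squares(res,[.5617,.019,.111,yw]); q=r.x; print('mouth,yaw',q[:3],np.degrees(q[3]),'res',r.fun)
x,yy,z=fr(q); h=q[:3]+.035*x-.02*yy; print('hollow',h)
for dep in (.004,.012,.022): print(dep,proj(c,h-dep*z),'face circle; seen (363,129)')
hp=q[:3]+.085*x+.07*yy; 
for t in (1.8,2,2.2,2.4):
    print(t,proj(c,q[:3]+.083*x+.07*yy+.001*z+.135*(-np.cos(t)*yy+np.sin(t)*z)))
np.save('q.npy',np.r_[q])
# meter grasp approach
g=np.array([.5133,-.2657,.160+.051]); R=rot([0,0,-1],[0,-1,0]); delta([.44,-.15,.36],R); delta(g+[0,0,.10],R); delta(g,R)
```

```text
mouth,yaw [0.5646 0.0184 0.1068] 8.943334768347583 res [ 1.1458 -2.3048 -1.7807 -1.4218 -3.3012  2.5161  4.0338  1.7902]
hollow [0.5991 0.0036 0.1215]
0.004 [365.3149 131.6029] face circle; seen (363,129)
0.012 [364.3492 131.1311] face circle; seen (363,129)
0.022 [363.2011 130.5701] face circle; seen (363,129)
1.8 [133.4008  36.1499]
2 [87.587 39.009]
2.2 [55.9987 43.1813]
2.4 [39.2037 48.0548]
offset cm [16.12 -0.04 -4.34] rot [-25.02   2.01   9.1 ]
offset cm [28.72 -2.83  2.38] rot [-25.02   2.01   9.1 ]
offset cm [28.72  1.41 11.44] rot [-25.02   2.01   9.1 ]
```

Request:
{"name": "arm_command", "arguments": {"targets": [{"rot":[-25,2,9.1],"offset":[16.1,0,-4.4],"gripper":0},{"rot":[-25,2,9.1],"offset":[16.1,0,-4.4],"gripper":0},{"rot":[-25,2,9.1],"offset":[16.1,0,-4.4],"gripper":0},{"rot":[-25,2,9.1],"offset":[28.7,-2.8,2.4],"gripper":0},{"rot":[-25,2,9.1],"offset":[28.7,-2.8,2.4],"gripper":0},{"rot":[-25,2,9.1],"offset":[28.7,-2.8,2.4],"gripper":0},{"rot":[-25,2,9.1],"offset":[28.7,-2.8,2.4],"gripper":0},{"rot":[-25,2,9.1],"offset":[28.7,-2.8,2.4],"gripper":0}]}}

```text
time_s: 5.65
position: [0.5127, -0.2669, 0.3089]
tcp_rot: [[-0.002, -1.0, -0.002], [-1.0, 0.002, 0.002], [-0.002, 0.002, -1.0]]
force: [0.1, 2.0, -1.0]
opening: 0.993
```

Run:
```python
from h import *
c=cap('wrist'); cv2.imwrite('pics/w4.png',c['frame'][:,:,::-1])
s=bot.read_state(); print(s['time_s'],s['position'],s['opening'])
R=rot([0,0,-1],[0,-1,0]); delta([.5133,-.2657,.211],R)
```

```text
5.7 [ 0.512  -0.2654  0.3096] 0.9957076354049065
offset cm [ 0.05 -0.15  9.86] rot [ 0.11  0.14 -0.07]
```

View pics/w4.png

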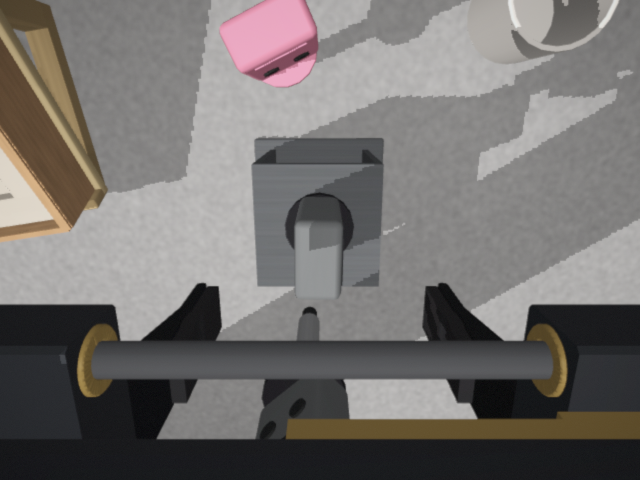

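The handle top at (319,265) sits midway between the fingers, square to the jaws. I'll descend and grip.

Request:
{"name": "arm_command", "arguments": {"targets": [{"rot":[0,0,0],"offset":[0,-0.1,4],"gripper":0},{"rot":[0,0,0],"offset":[0,-0.1,7.5],"gripper":0},{"rot":[0,0,0],"offset":[0,-0.1,9.8],"gripper":0},{"rot":[0,0,0],"offset":[0,-0.1,9.8],"gripper":0},{"rot":[0,0,0],"offset":[0,-0.1,9.8],"gripper":0}]}}

```text
time_s: 6.2
position: [0.5132, -0.2648, 0.2136]
tcp_rot: [[0.0, -1.0, 0.0], [-1.0, -0.0, 0.0], [-0.0, -0.0, -1.0]]
force: [0.1, -1.2, 0.7]
opening: 1.0
```

Request:
{"name": "arm_command", "arguments": {"targets": [{"rot":[0,0,0],"offset":[0,0,0],"gripper":1},{"rot":[0,0,0],"offset":[0,0,0],"gripper":1},{"rot":[0,0,0],"offset":[0,0,0],"gripper":1},{"rot":[0,0,0],"offset":[0,0,0],"gripper":1},{"rot":[0,0,0],"offset":[0,0,0],"gripper":1},{"rot":[0,0,0],"offset":[0,0,0],"gripper":1},{"rot":[0,0,0],"offset":[0,0,0],"gripper":1},{"rot":[0,0,0],"offset":[0,0,0],"gripper":1}]}}

```text
time_s: 7.0
position: [0.5131, -0.266, 0.2125]
tcp_rot: [[-0.001, -1.0, -0.0], [-1.0, 0.001, 0.001], [-0.001, 0.0, -1.0]]
force: [-0.3, 0.8, 0.3]
opening: 0.352
```

Run:
```python
from h import *
s=bot.read_state(); print(s['time_s'],s['position'],s['opening']*87,s['force'])
np.savez('grasp.npz',p=s['position'],R=s['tcp_rot'])
```

```text
7.0 [ 0.5131 -0.266   0.2125] 30.62135634287739 [-0.2729  0.7546  0.2574]
```

Request:
{"name": "arm_command", "arguments": {"targets": [{"rot":[0,0,0],"offset":[0,0,0],"gripper":1},{"rot":[0,0,0],"offset":[0,0,0],"gripper":1},{"rot":[0,0,0],"offset":[0,0,-3],"gripper":1},{"rot":[0,0,0],"offset":[0,0,-7],"gripper":1},{"rot":[0,0,0],"offset":[0,0,-11],"gripper":1},{"rot":[0,0,0],"offset":[0,0,-15],"gripper":1},{"rot":[0,0,0],"offset":[0,0,-20],"gripper":1},{"rot":[0,0,0],"offset":[0,0,-24],"gripper":1}]}}

```text
time_s: 7.8
position: [0.513, -0.266, 0.4549]
tcp_rot: [[-0.001, -1.0, 0.001], [-1.0, 0.001, -0.0], [0.0, -0.001, -1.0]]
force: [0.6, -1.0, -2.5]
opening: 0.299
```

Run:
```python
from h import *
s=bot.read_state(); print(s['time_s'],s['position'],s['opening']*87,s['force'])
R=rot(-Z,-Y); h=np.array([.598,.004,.123]); delta(h+(.1935+.10)*Z,R)
```

```text
7.8 [ 0.513  -0.266   0.4549] 25.98274886112274 [ 0.5633 -1.0499 -2.4537]
offset cm [-25.06   3.79   6.57] rot [24.9  -2.01 -8.93]
```

Grip is firm at 26 mm and the measured force matches the meter's weight.

Request:
{"name": "arm_command", "arguments": {"targets": [{"rot":[6,-0.5,-2.2],"offset":[-4,0.6,1],"gripper":1},{"rot":[12,-1,-4.4],"offset":[-8,1.2,2],"gripper":1},{"rot":[18,-1.5,-6.6],"offset":[-12,1.8,3],"gripper":1},{"rot":[24.9,-2,-8.9],"offset":[-16,2.4,4],"gripper":1},{"rot":[24.9,-2,-8.9],"offset":[-20,3,5.2],"gripper":1},{"rot":[24.9,-2,-8.9],"offset":[-23.5,3.6,6.2],"gripper":1},{"rot":[24.9,-2,-8.9],"offset":[-25.1,3.8,6.6],"gripper":1},{"rot":[24.9,-2,-8.9],"offset":[-25.1,3.8,6.6],"gripper":1}]}}

```text
time_s: 8.6
position: [0.4732, -0.0124, 0.3851]
tcp_rot: [[0.16, -0.897, 0.412], [-0.987, -0.144, 0.07], [-0.003, -0.418, -0.908]]
force: [-0.9, -0.4, -2.4]
opening: 0.301
```

Request:
{"name": "arm_command", "arguments": {"targets": [{"rot":[0,0,0],"offset":[0,0,0],"gripper":1},{"rot":[0,0,0],"offset":[0,0,0],"gripper":1}]}}

```text
time_s: 8.8
position: [0.476, -0.016, 0.387]
tcp_rot: [[0.155, -0.895, 0.417], [-0.988, -0.141, 0.066], [0.0, -0.423, -0.906]]
force: [-0.4, -0.5, -2.1]
opening: 0.298
```

Run:
```python
from h import *
s=bot.read_state(); print(s['time_s'],s['position'],s['opening']*87,s['force'])
c=cap('wrist'); d=cap('side'); e=cap('scene')
t=s['position']+.1935*s['tcp_rot'][:,2]; print('tip',t, 'proj',proj(c,t),proj(d,t),proj(e,t))
im=np.hstack([cv2.resize(c['frame'],(400,300)),cv2.resize(d['frame'][100:300,260:460],(300,300),interpolation=cv2.INTER_CUBIC)])[:,:,::-1].copy()
im=np.hstack([cv2.resize(c['frame'][0:400,120:520],(400,400)),cv2.resize(d['frame'][140:300,270:430],(400,400),interpolation=cv2.INTER_CUBIC)])[:,:,::-1]
cv2.imwrite('pics/w5.png',im)
delta([.598,.004,.123]+(.1935+.10)*Z,rot(-Z,-Y))
```

```text
8.8 [ 0.476 -0.016  0.387] 25.906480006757956 [-0.4447 -0.4632 -2.1062]
tip [ 0.5568 -0.0033  0.2116] proj [321.9713 228.252 ] [330.593  201.6385] [328.0572 204.1221]
offset cm [-0.07 -0.06 -0.2 ] rot [ 0.02 -0.02 -0.11]
```

View pics/w5.png

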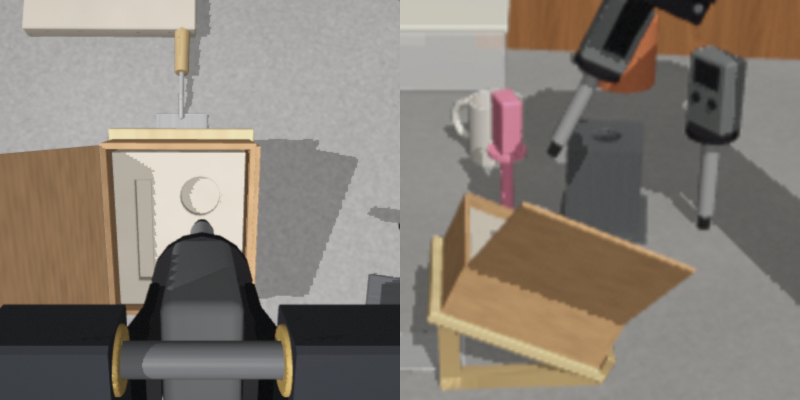

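Run:
```python
from h import *
c=load('wrist'); s=bot.read_state()
for dd in (.10,.104,.112,.122): print(dd,proj(c,s['position']+(.1935+dd)*s['tcp_rot'][:,2]))
g=cv2.cvtColor(c['frame'],cv2.COLOR_RGB2GRAY)[150:250,270:370]
ci=cv2.HoughCircles(cv2.resize(g,None,fx=4,fy=4,interpolation=cv2.INTER_CUBIC),cv2.HOUGH_GRADIENT,1,200,param1=60,param2=20,minRadius=60,maxRadius=100)
print(None if ci is None else ci[0]/4+[270,150,0])
```

```text
0.1 [321.841  199.5512]
0.104 [321.836  198.6821]
0.112 [321.8264 196.9935]
0.122 [321.8149 194.9708]
[[320.125 195.875  19.5  ]]
```

Request:
{"name": "arm_command", "arguments": {"targets": [{"rot":[0,0,0],"offset":[-0.05,0,3],"gripper":1},{"rot":[0,0,0],"offset":[-0.05,0,6],"gripper":1},{"rot":[0,0,0],"offset":[-0.05,0,8.5],"gripper":1},{"rot":[0,0,0],"offset":[-0.05,0,9.5],"gripper":1},{"rot":[0,0,0],"offset":[-0.05,0,10],"gripper":1},{"rot":[0,0,0],"offset":[-0.05,0,10],"gripper":1},{"rot":[0,0,0],"offset":[-0.05,0,10],"gripper":1},{"rot":[0,0,0],"offset":[-0.05,0,10],"gripper":1}]}}

```text
time_s: 9.75
position: [0.5172, -0.008, 0.2972]
tcp_rot: [[0.156, -0.895, 0.419], [-0.988, -0.141, 0.066], [0.0, -0.424, -0.906]]
force: [-0.0, 0.3, -2.0]
opening: 0.298
```

```bash
cat > m.py <<'E'
from h import *
def meas(n=8):
    F=[];P=[]
    for i in range(n):
        viewer.capture('wrist'); s=bot.read_state(); F.append(-s['force']@s['tcp_rot'][:,2]); P.append(s['position'])
    h=np.array([.598,.004,.123]); R=s['tcp_rot']; t=np.mean(P,0)+.1935*R[:,2]-h
    print('t',s['time_s'],'Fz',round(np.mean(F),2),'+-',round(np.std(F)/n**.5,2),'tip in hollow frame mm',np.round(np.array([X@t,Y@t,Z@t])*1000,1),'tilt',round(np.degrees(np.arccos(-R[:,2]@Z)),2))
meas()
E
python3 m.py
```

```text
t 10.15 Fz -1.8 +- 0.07 tip in hollow frame mm [-0.9  1.  -1.6] tilt 0.04
```

Request:
{"name": "arm_command", "arguments": {"targets": [{"rot":[0,0,0],"offset":[-0.1,0,0.4],"gripper":1},{"rot":[0,0,0],"offset":[0,-0.05,0.8],"gripper":1},{"rot":[0,0,0],"offset":[0,-0.05,1.0],"gripper":1},{"rot":[0,0,0],"offset":[0,-0.05,1.0],"gripper":1}]}}

```text
time_s: 10.55
position: [0.5217, -0.0071, 0.2866]
tcp_rot: [[0.156, -0.896, 0.416], [-0.988, -0.141, 0.067], [-0.001, -0.421, -0.907]]
force: [0.1, -0.8, -3.1]
opening: 0.297
```

```bash
python3 m.py
```

```text
t 10.95 Fz -1.86 +- 0.23 tip in hollow frame mm [ -0.7   1.  -12.2] tilt 0.04
```

Request:
{"name": "arm_command", "arguments": {"targets": [{"rot":[0,0,0],"offset":[0,0,0.2],"gripper":1},{"rot":[0,0,0],"offset":[0,0,0.35],"gripper":1},{"rot":[0,0,0],"offset":[0,0,0.35],"gripper":1}]}}

```text
time_s: 11.25
position: [0.5231, -0.0069, 0.2837]
tcp_rot: [[0.156, -0.896, 0.416], [-0.988, -0.141, 0.067], [-0.001, -0.421, -0.907]]
force: [-0.1, -1.2, -1.9]
opening: 0.297
```

```bash
python3 m.py
```

```text
t 11.65 Fz -1.7 +- 0.06 tip in hollow frame mm [ -0.7   1.1 -15.6] tilt 0.05
```

Request:
{"name": "arm_command", "arguments": {"targets": [{"rot":[0,0,0],"offset":[0,0,0.2],"gripper":1},{"rot":[0,0,0],"offset":[0,0,0.35],"gripper":1},{"rot":[0,0,0],"offset":[0,0,0.35],"gripper":1}]}}

```text
time_s: 11.95
position: [0.5247, -0.0067, 0.2809]
tcp_rot: [[0.156, -0.895, 0.417], [-0.988, -0.141, 0.067], [-0.001, -0.422, -0.906]]
force: [-1.2, 0.5, 0.4]
opening: 0.296
```

```bash
python3 m.py
```

```text
t 12.35 Fz 0.3 +- 0.17 tip in hollow frame mm [ -0.5   1.  -19. ] tilt 0.04
```

Contact: the force rose by 2.1 N, which puts the tip about 2 mm in. I'll press 4 mm more.

Request:
{"name": "arm_command", "arguments": {"targets": [{"rot":[0,0,0],"offset":[0,0,0.1],"gripper":1},{"rot":[0,0,0],"offset":[0,0,0.2],"gripper":1},{"rot":[0,0,0],"offset":[0,0,0.3],"gripper":1},{"rot":[0,0,0],"offset":[0,0,0.4],"gripper":1},{"rot":[0,0,0],"offset":[0,0,0.4],"gripper":1}]}}

```text
time_s: 12.85
position: [0.5264, -0.0064, 0.2772]
tcp_rot: [[0.156, -0.896, 0.417], [-0.988, -0.141, 0.067], [-0.001, -0.422, -0.907]]
force: [-1.0, -0.0, 2.1]
opening: 0.301
```

```bash
python3 m.py
```

```text
t 13.25 Fz 2.05 +- 0.14 tip in hollow frame mm [ -0.6   1.  -23.1] tilt 0.04
```

ΔF of 3.85 N means about 6.6 mm in, as intended. I'll hold for more than 2 s, then retract.

Request:
{"name": "arm_command", "arguments": {"targets": [{"rot":[0,0,0],"offset":[0,0,0],"gripper":1},{"rot":[0,0,0],"offset":[0,0,0],"gripper":1},{"rot":[0,0,0],"offset":[0,0,0],"gripper":1},{"rot":[0,0,0],"offset":[0,0,0],"gripper":1},{"rot":[0,0,0],"offset":[0,0,0],"gripper":1},{"rot":[0,0,0],"offset":[0,0,0],"gripper":1},{"rot":[0,0,0],"offset":[0,0,0],"gripper":1},{"rot":[0,0,0],"offset":[0,0,0],"gripper":1}]}}

```text
time_s: 14.05
position: [0.5263, -0.0064, 0.2772]
tcp_rot: [[0.156, -0.896, 0.417], [-0.988, -0.141, 0.067], [-0.001, -0.422, -0.907]]
force: [-1.3, 0.1, 2.6]
opening: 0.295
```

Request:
{"name": "arm_command", "arguments": {"targets": [{"rot":[0,0,0],"offset":[0,0,0],"gripper":1},{"rot":[0,0,0],"offset":[0,0,0],"gripper":1},{"rot":[0,0,0],"offset":[0,0,0],"gripper":1},{"rot":[0,0,0],"offset":[0,0,0],"gripper":1},{"rot":[0,0,0],"offset":[0,0,0],"gripper":1},{"rot":[0,0,0],"offset":[0,0,0],"gripper":1},{"rot":[0,0,0],"offset":[0,0,0],"gripper":1},{"rot":[0,0,0],"offset":[0,0,0],"gripper":1}]}}

```text
time_s: 14.85
position: [0.5263, -0.0064, 0.2772]
tcp_rot: [[0.156, -0.896, 0.417], [-0.988, -0.141, 0.067], [-0.001, -0.422, -0.907]]
force: [-1.1, -0.4, 2.2]
opening: 0.298
```

```bash
python3 m.py
```

```text
t 15.25 Fz 1.75 +- 0.17 tip in hollow frame mm [ -0.6   1.  -23.1] tilt 0.05
```

Request:
{"name": "arm_command", "arguments": {"targets": [{"rot":[0,0,0],"offset":[0,0,-1],"gripper":1},{"rot":[0,0,0],"offset":[0,0,-3],"gripper":1},{"rot":[0,0,0],"offset":[0,0,-6],"gripper":1},{"rot":[0,0,0],"offset":[0,0,-9],"gripper":1},{"rot":[0,0,0],"offset":[0,0,-12],"gripper":1},{"rot":[0,0,0],"offset":[0,0,-14],"gripper":1},{"rot":[0,0,0],"offset":[0,0,-14],"gripper":1}]}}

```text
time_s: 15.95
position: [0.4673, -0.0158, 0.4064]
tcp_rot: [[0.156, -0.894, 0.42], [-0.988, -0.142, 0.065], [0.002, -0.425, -0.905]]
force: [0.7, -0.2, -2.3]
opening: 0.297
```

Run:
```python
from h import *
s=bot.read_state(); print(s['time_s'],s['position'],s['opening']*87)
delta([.5125,-.2657,.4525],rot([0,0,-1],[0,-1,0]))
```

```text
15.95 [ 0.4673 -0.0158  0.4064] 25.840507524296598
offset cm [25.39 -2.46 -3.89] rot [-25.1    1.88   8.83]
```

Request:
{"name": "arm_command", "arguments": {"targets": [{"rot":[-5,0.4,1.8],"offset":[4,-0.4,-2],"gripper":1},{"rot":[-10,0.8,3.6],"offset":[8,-0.8,-3],"gripper":1},{"rot":[-16,1.2,5.6],"offset":[12,-1.2,-3.9],"gripper":1},{"rot":[-22,1.6,7.6],"offset":[16,-1.6,-3.9],"gripper":1},{"rot":[-25.1,1.9,8.8],"offset":[20,-2,-3.9],"gripper":1},{"rot":[-25.1,1.9,8.8],"offset":[23.5,-2.3,-3.9],"gripper":1},{"rot":[-25.1,1.9,8.8],"offset":[25.4,-2.5,-3.9],"gripper":1},{"rot":[-25.1,1.9,8.8],"offset":[25.4,-2.5,-3.9],"gripper":1}]}}

```text
time_s: 16.75
position: [0.5142, -0.2684, 0.4469]
tcp_rot: [[-0.002, -1.0, -0.006], [-1.0, 0.002, 0.003], [-0.003, 0.006, -1.0]]
force: [-0.5, 0.3, -1.6]
opening: 0.299
```

Request:
{"name": "arm_command", "arguments": {"targets": [{"rot":[0,0,0],"offset":[0,0,0],"gripper":1},{"rot":[0,0,0],"offset":[0,0,0],"gripper":1},{"rot":[0,0,0],"offset":[0,0,0],"gripper":1}]}}

```text
time_s: 17.05
position: [0.5134, -0.2644, 0.4496]
tcp_rot: [[0.002, -1.0, -0.004], [-1.0, -0.002, 0.002], [-0.002, 0.004, -1.0]]
force: [-0.2, 0.1, -2.6]
opening: 0.3
```

Run:
```python
from h import *
c=cap('wrist'); d=cap('side'); e=cap('scene'); s=bot.read_state(); print(s['time_s'],s['position'])
for nm,l in(('org',.0975),('tip',.1935)):
    t=s['position']+l*s['tcp_rot'][:,2]; print(nm,t,proj(c,t),proj(d,t),proj(e,t))
hc=[.5125,-.2655,.115]; print('hole',proj(c,hc),proj(d,hc),proj(e,hc))
im=np.hstack([cv2.resize(e['frame'][100:260,190:350],(400,400),interpolation=cv2.INTER_CUBIC),cv2.resize(d['frame'][80:240,270:430],(400,400),interpolation=cv2.INTER_CUBIC)])[:,:,::-1]
cv2.imwrite('pics/w6.png',im)
delta([.5125,-.2657,.2525],rot([0,0,-1],[0,-1,0]))
```

```text
17.2 [ 0.5136 -0.2649  0.4501]
org [ 0.5133 -0.2647  0.3526] [323.5012 282.3496] [354.5127 115.6067] [259.7653 125.3921]
tip [ 0.5129 -0.2646  0.2566] [322.9851 228.5694] [353.3557 148.7897] [260.9515 156.8701]
hole [323.6464 191.0475] [351.8013 193.4803] [262.2963 199.8516]
offset cm [ 0.11  0.04 19.76] rot [0.19 0.07 0.1 ]
```

View pics/w6.png

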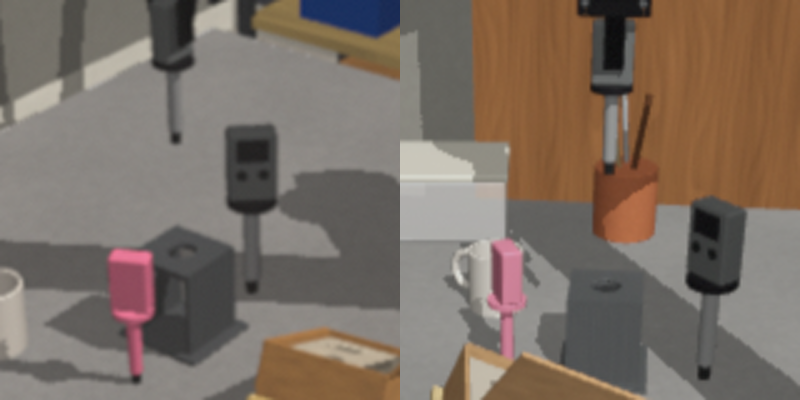

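Run:
```python
from h import *
e=load('scene');d=load('side')
def cen(c,u0,v0,w,h):
    g=cv2.cvtColor(c['frame'],cv2.COLOR_RGB2GRAY).astype(float)[v0:v0+h,u0:u0+w]; print(g.astype(int)); 
cen(e,256,194,16,11); cen(d,344,189,17,9)
print(tri(e,(264,200),d,(352.4,194.4)), onz(e,263.5,200,.115),onz(d,352.4,194.4,.115))
print('tip',tri(e,(260.4,155.2),d,(353.6,147.2)))
```

```text
[[ 82  82  81  81  82  83  82  81  81  82  81  80  81  85  92 102]
 [ 81  81  81  81  83  81  81  82  81  82  81  81  80  80  81  83]
 [ 82  82  82  82  81  80  79  78  80  79  80  80  80  80  80  79]
 [ 84  83  81  80  79  75  73  71  70  70  73  75  80  80  81  80]
 [ 82  82  78  74  69  68  68  65  60  59  59  65  72  80  81  80]
 [ 79  74  69  65  63  69  76  75  70  65  62  58  65  78  80  80]
 [ 77  69  61  57  63  73  84  88  88  85  79  68  69  79  81  80]
 [ 78  68  57  58  65  73  83  91  92  92  89  82  78  80  80  80]
 [ 80  74  65  66  70  73  81  88  88  87  87  84  81  80  81  81]
 [ 79  80  77  76  76  78  81  84  83  83  81  80  80  80  81  80]
 [ 81  81  81  81  80  79  80  81  81  81  80  80  81  79  80  80]]
[[86 88 86 87 88 88 87 88 89 89 87 87 88 87 88 87 89]
 [86 87 86 86 87 86 88 89 89 89 88 86 87 87 86 86 87]
 [86 87 88 87 87 88 89 93 94 89 87 86 85 87 86 86 85]
 [86 86 87 90 90 84 85 87 85 72 81 78 81 84 85 86 85]
 [86 86 84 83 82 81 83 83 81 75 75 70 67 67 78 85 86]
 [85 85 78 76 70 72 69 64 63 64 63 63 59 56 69 85 86]
 [86 85 81 73 64 62 59 57 56 56 57 59 58 66 80 85 86]
 [86 85 85 82 79 75 69 62 62 64 67 68 74 81 85 85 87]
 [85 86 85 85 85 83 83 81 82 80 81 82 83 85 85 85 86]]
(array([ 0.5103, -0.2607,  0.1147]), np.float64(0.0007997504144510453)) [ 0.5111 -0.2621  0.115 ] [ 0.5104 -0.2591  0.115 ]
tip (array([ 0.5124, -0.2669,  0.2608]), np.float64(0.000367702238418729))
```

Hole and tip line up within about 2 mm, against 9 mm of clearance. I'll lower it in.

Request:
{"name": "arm_command", "arguments": {"targets": [{"rot":[0.2,0,0],"offset":[0,0.05,4],"gripper":1},{"rot":[0.2,0,0],"offset":[0,0.1,8],"gripper":1},{"rot":[0.2,0,0],"offset":[0,0.1,12],"gripper":1},{"rot":[0.2,0,0],"offset":[0,0.1,15],"gripper":1},{"rot":[0.2,0,0],"offset":[0,0.1,18],"gripper":1},{"rot":[0.2,0,0],"offset":[0,0.1,21],"gripper":1},{"rot":[0.2,0,0],"offset":[0,0.1,22.5],"gripper":1},{"rot":[0.2,0,0],"offset":[0,0.1,22.5],"gripper":1}]}}

```text
time_s: 18.0
position: [0.5108, -0.2643, 0.2226]
tcp_rot: [[0.001, -1.0, -0.004], [-1.0, -0.001, 0.005], [-0.005, 0.004, -1.0]]
force: [-0.9, 0.4, -2.5]
opening: 0.297
```

```bash
python3 m.py; python3 -c "
from h import *
delta([.512,-.2645,.2125],rot([0,0,-1],[0,-1,0]))"
```

```text
t 18.4 Fz -2.11 +- 0.08 tip in hollow frame mm [-152.9 -253.   -28.7] tilt 24.91
offset cm [-0.11  0.03  1.34] rot [-0.09  0.    0.05]
```

Request:
{"name": "arm_command", "arguments": {"targets": [{"rot":[0,0,0],"offset":[-0.1,0,0.5],"gripper":1},{"rot":[0,0,0],"offset":[-0.1,0,1.0],"gripper":1},{"rot":[0,0,0],"offset":[-0.1,0,1.3],"gripper":1},{"rot":[0,0,0],"offset":[-0.1,0,1.3],"gripper":1}]}}

```text
time_s: 18.8
position: [0.5117, -0.2641, 0.2124]
tcp_rot: [[0.001, -1.0, -0.001], [-1.0, -0.001, 0.002], [-0.002, 0.001, -1.0]]
force: [-2.3, 1.2, 4.6]
opening: 0.3
```

```bash
python3 m.py; python3 -c "
from h import *
print(bot.read_state()['position'],bot.read_state()['force'])"
```

```text
t 19.2 Fz 5.32 +- 0.25 tip in hollow frame mm [-159.4 -250.9  -40.5] tilt 25.02
[ 0.5116 -0.2641  0.2124] [-1.772   2.4726  5.5531]
```

Collar is on the plate (upward force at the same height as when it was picked up). I'll release slowly and lift.

Request:
{"name": "arm_command", "arguments": {"targets": [{"rot":[0,0,0],"offset":[0,0,-0.1],"gripper":1},{"rot":[0,0,0],"offset":[0,0,-0.1],"gripper":0.6},{"rot":[0,0,0],"offset":[0,0,-0.1],"gripper":0.4},{"rot":[0,0,0],"offset":[0,0,-0.1],"gripper":0.1},{"rot":[0,0,0],"offset":[0,0,-0.1],"gripper":0},{"rot":[0,0,0],"offset":[0,0,-0.1],"gripper":0},{"rot":[0,0,0],"offset":[0,0,-0.1],"gripper":0},{"rot":[0,0,0],"offset":[0,0,-0.1],"gripper":0}]}}

```text
time_s: 20.0
position: [0.5118, -0.2644, 0.2128]
tcp_rot: [[0.001, -1.0, -0.0], [-1.0, -0.001, 0.001], [-0.001, 0.0, -1.0]]
force: [0.7, -0.1, 0.0]
opening: 0.847
```

Request:
{"name": "arm_command", "arguments": {"targets": [{"rot":[0,0,0],"offset":[0,0,-0.1],"gripper":0},{"rot":[0,0,0],"offset":[0,0,-3],"gripper":0},{"rot":[0,0,0],"offset":[0,0,-6],"gripper":0},{"rot":[0,0,0],"offset":[0,0,-10],"gripper":0},{"rot":[0,0,0],"offset":[0,0,-14],"gripper":0},{"rot":[0,0,0],"offset":[0,0,-18],"gripper":0},{"rot":[0,0,0],"offset":[0,0,-18],"gripper":0},{"rot":[0,0,0],"offset":[0,0,-18],"gripper":0}]}}

```text
time_s: 20.8
position: [0.5119, -0.2646, 0.3939]
tcp_rot: [[0.001, -1.0, 0.002], [-1.0, -0.001, -0.0], [0.0, -0.002, -1.0]]
force: [-0.6, -0.2, -0.4]
opening: 1.004
```

Run:
```python
from h import *
c=cap('wrist'); d=cap('side'); e=cap('scene'); s=bot.read_state(); print(s['time_s'],s['position'],s['opening'],s['force'])
im=np.hstack([cv2.resize(e['frame'][140:300,190:350],(400,400),interpolation=cv2.INTER_CUBIC),cv2.resize(d['frame'][140:300,270:430],(400,400),interpolation=cv2.INTER_CUBIC)])[:,:,::-1]
cv2.imwrite('pics/w7.png',im)
print('handle corners expected',[proj(d,[.512+a,-.264+b,.191]) for a in(-.023,.023) for b in(-.013,.013)])
```

```text
20.95 [ 0.5111 -0.2641  0.3909] 1.0022298181838971 [ 0.4392 -0.0867 -0.0865]
handle corners expected [array([360.7829, 168.8755]), array([360.563 , 172.1965]), array([345.2896, 168.2802]), array([344.8121, 171.5812])]
```

View pics/w7.png

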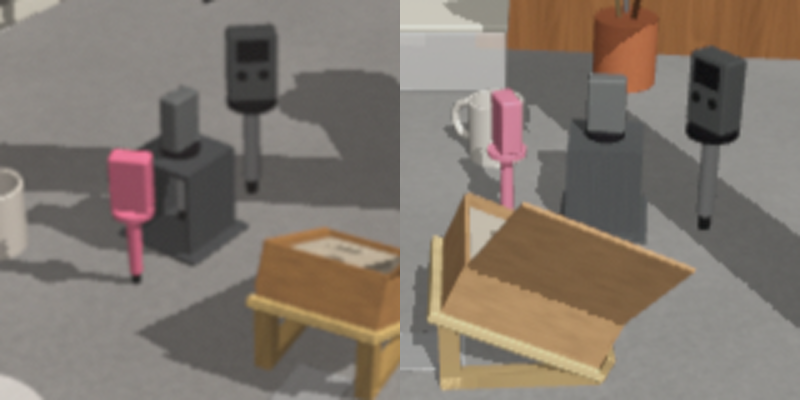

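The meter stands upright in its stand (handle edges at 344.8 and 360.8 px, as predicted). The flap is open, the gripper is clear, and the pictures show nothing else moved.

```bash
python3 -c "
from rig import ticket
print(ticket.hand_in())"
```

```text
the job is handed in; nothing more can be done
None
```

The job is done and handed in at about 21 s of robot time; no verdict was reported.

- **Flap:** I folded it back with the closed fingers. It measured about 2.2 rad in the wrist view (1.75 needed), and the last picture still shows it well open.
- **Reading:** I took the smaller grey meter from the stand and pressed its tip into the round hollow, with the meter within 0.1° of square and the tip about 1 mm off the measured centre. The floor was found by touch. The spring force rose by 3.6 to 3.9 N, so the tip was about 6 to 6.6 mm in. I held it there for more than 2 s.
- **Return:** The meter is back in its stand. The last picture shows it upright with its handle edges where predicted, the gripper is open about 18 cm above, and the force reading is near zero. The mug, pink meter and large grey meter look unmoved. I did not measure the sprayer, block or spatula at the end.

**Disagreements:** The carton corner fit left residuals of up to 4 px. The two carton estimates differed by about 5 mm, mostly along the pressing direction, and finding the floor by touch settled that. Two estimates of the stand's hole differed by about 2 to 5 mm, inside the 9 mm clearance.

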